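Count connectors through the chute into the catch pan

ROBOT

A 7-joint arm with a two-finger parallel gripper is mounted at the origin on a cart in front of the work surface, level with it; the furniture and walls round the work are solid. World frame = base frame: x ahead of the robot, y to its left, z up, the work surface at z = 0. Lengths are in m, angles in rad, forces in N, time in s.
With the tool pointing down it reaches from about 0.4 to 0.85 m from the base axis. Payload 10.4 kg.
Tool frame: the origin (TCP) lies midway between the tips of the shut fingers; the grasp point (between the pads) lies 19 mm behind it (manip.hold_point_z is the distance from the TCP to the grasp point, in m); z points along the fingers, y is the line along which they close (so a half turn about z gives the same grasp; the last joint's range is limited). The gripper opens to 85 mm and grips with 20 to 120 N. Pads are 22 mm wide; open, the fingers measure 114 mm over their backs; the gripper's body (76 mm by 85 mm) begins 54 mm behind the grasp point. The pads swing forward as they close: fully open they stand 13 mm farther back than shut.
Start: joints at [-1.182, 0.332, -0.065, 1.46, 0.022, 1.35, -0.088], TCP at [0.25, 0.573, 0.231] pointing down, gripper open.
Joint ranges: [-2.6, 2.6], [-0.5, 2.12], [-1.47, 1.34], [0.16, 2.42], [-1.27, 4.41], [0.06, 2.06], [-2.6, 2.6]. Speed limits (rad/s): [2.22, 2.22, 2.79, 2.79, 3.14, 3.14, 3.14].

INTERFACE

Orientations are given as a unit quaternion [x, y, z, w].
In Python, from workcell import manip, eyes, job gives the robot as it stands.
- The arm moves only by the shell command python3 -m crank 'ROWS' [FORCE]. ROWS is JSON, a list that holds one entry, the list of rows, each a list of 7 numbers: the finger opening in cm, from 0 to 8.54, then the shift along the world's x, y, z in cm, then the turn, a rotation vector about the world's x, y, z in degrees. In form: [[[hand, x, y, z, ax, ay, az], ...]]. A call has 1 to 20 rows; each row shifts and turns the commanded pose from where the row before left it; what a row does not reach is not made up. A row lasts 1/8 s, in which the tool goes at most 62.5 mm and 10.7 degrees, less where a joint would pass 70% of its speed; a pose out of reach is approached as far as the arm can. A call with a gripper value outside its range is refused whole. The fingers move at their own pace and stop on an object; FORCE is the grip in N (left out, the last holds). Time passes only in rows, so rows that do not move let the fingers close. It gives the time, the measured TCP pose, the force, the opening and the grip force at its end, in the units of the state.
- manip.get_obs(): the state, without advancing time (a new reading comes with each control period).
- eyes.camera(name): name is "side" or "top"; returns (picture, depth): 384x512x3 uint8, red, green, blue; 384x512 float32, m along the optical axis (not along the pixel's ray), 0 where there is no reading.
- eyes.camera_params(name): a dict with "fx", "fy", "cx", "cy" (pixels), "dist" ([k1, k2, p1, p2, k3] as OpenCV has them; the pictures are not rectified), "world_from_camera" (4x4, takes a point from camera to world coordinates). Camera axes: x right, y down, z forward; pixel columns grow to the right and rows downward; lengths in m; the calibration is good to about 2 mm. A picture is of the moment at which its call begins. camera_params takes no time and is no camera call.
- job.hand_in(): hands the job in; it is judged then, once.
The state is a dict: "clock": time; "joint_pos": joint angles; "joint_velocities": joint speeds; "tau": joint torques, N m; "position": TCP position; "ee_rot": TCP orientation; "ft_force": force on the tool from outside, world axes, zero at the start; "torque": the same for the moment, N m; "grip_width": opening from 0.0 (shut) to 1.0 (fully open); "grasp_force": force on a finger pad.
Only numpy, scipy, OpenCV 4.12 (cv2) and the standard library are available. Lean on these libraries where they do the work, as an engineer would, in place of code of your own. Each camera call takes 0.05 s, during which the arm holds its last target. There are 200 camera calls.

TASK

Put every loose connector on the bench into the counting chute, uphill of its orange gate. Then take the catch pan by its handle, hold it under the lip of the chute and press it down on the blue sprung pad until the pad is fully down, so that the gate drops and all the connectors slide into the pan; keep it pressed until the last one is in. Finally set the pan with all the connectors back on the green mat, upright and in the middle, and let go; leave the bottle, multimeter and reel alone.

Things in the scene. Friction and masses are not known exactly. Their poses are not given: they have to be found in the camera images.
- feeder: Counting chute, fixed to the bench: grey base plate 245 x 112 x 4 mm, blue sprung pad in front, behind it a steel chute sloping 30 degrees down towards the pad. Origin: on the bench under the pad's middle; x points uphill under the chute, y left, z up. Grey cheeks carry the chute from x = 92 mm on. Black sensor heads at x 29 to 51 mm, heights 105 to 131 mm, stick out to y = +-59 mm.
- hopper (a point): Middle of the chute floor uphill of the gate, 108 mm behind the pad's middle, 150 mm high; connectors go in here from above. The floor (slippery, 84 mm wide inside, side walls 22 mm high, square to it) runs from the gate (feeder x = 58 mm, height 121 mm) up to the closed end (x = 175 mm, height 188 mm).
- gate_top (a point): Middle of the top edge of the orange gate, a plate 4 mm thick (feeder x 54 to 58 mm) that stands on the pad's rear edge, passes up through the chute floor and stands 15 mm above it: connectors laid uphill slide down and wait against it. It moves with the pad. A fixed grey guard plate crosses the chute 6 mm downhill of it, from 33 to 69 mm above the floor.
- pad (a joint): The sprung pad's travel in m: 0 up, 0.018 pressed fully down. The pad moves straight down and springs back when let go; it starts to sink at about 3 N and is fully down at about 8 N, more than the full pan weighs. The orange gate moves with it: it bars the chute until it is flush with the floor at about 0.016.
- pad_top (a point): Middle of the top face of the blue pad (from 54 mm in front of this point to 59 mm behind it, 104 mm wide), 32 mm above the bench when up; moves with the pad.
- lip (a point): Middle of the lower edge of the chute floor, where the connectors slide off: feeder x = 22 mm, 100 mm above the bench (95 mm free under it), so it overhangs the rear of the pad and of a pan standing there. Fixed.
- pan: Loose aluminium catch pan, 95 (x) x 114 (y) mm outside, walls and floor 3 mm; back (+x) and side walls 45 mm high, front (-x) wall 69 mm high. 0.12 kg. Origin: middle of its underside, z up. Its black handle, a vertical upright plate 14 mm thick (y), stands out from the front wall to x = -110 mm, heights 23 to 63 mm above the underside.
- pan_handle (a point): Grip point in the handle of the pan: 82 mm in front (-x) of the pan's middle, 45 mm above its underside (18 mm below the handle's top edge). Handle is 14 mm thick along the pan's y.
- mat: Flat green mat fixed on the bench, 150 x 160 mm, 2 mm thick, where the pan stands at the start. Origin: middle of its underside. A blue-grey bench vice, fixed, up to 78 mm high, stands between the mat and the chute, a little farther from the robot.
- flux_bottle: Amber bottle, 35 mm across, 102 mm tall, standing on the bench; origin under its middle. Leave alone.
- multimeter: Hand multimeter lying on the bench, 164 x 84 x 41 mm; origin under its middle. Leave alone.
- solder_reel: Reel of wire standing on its flange, 62 mm across, 42 mm tall; origin under its middle. Leave alone.
- conn_1: Loose circular connector (grey shell, black face with brass pins), 49 x 24 x 24 mm, 30 g, lying along its x axis; may be absent. Origin: underside, about 2 mm from mid-length; x along its length, z up.
- conn_2: Loose circular connector (grey shell, black face with brass pins), 44 x 20 x 20 mm, 30 g, lying along its x axis; may be absent. Origin: underside, about 2 mm from mid-length; x along its length, z up.
- conn_3: Loose circular connector (grey shell, black face with brass pins), 49 x 24 x 24 mm, 30 g, lying along its x axis; may be absent. Origin: underside, about 2 mm from mid-length; x along its length, z up.
- conn_4: Loose circular connector (grey shell, black face with brass pins), 44 x 20 x 20 mm, 30 g, lying along its x axis; may be absent. Origin: underside, about 2 mm from mid-length; x along its length, z up.
- conn_5: Loose circular connector (grey shell, black face with brass pins), 49 x 24 x 24 mm, 30 g, lying along its x axis; may be absent. Origin: underside, about 2 mm from mid-length; x along its length, z up.
- conn_6: Loose circular connector (grey shell, black face with brass pins), 44 x 20 x 20 mm, 30 g, lying along its x axis; may be absent. Origin: underside, about 2 mm from mid-length; x along its length, z up.

How it is judged:
By the outcome, as a careful person would: the job done as asked, in the order asked, and still so for the second after the job is handed in, with the robot touching nothing.
Of conn_1, conn_2, conn_3, conn_4, conn_5, conn_6 only 4 to 6 are there at a start; the rules pass over those that are not, and their reading is None.
At some moment in a run one of conn_1, conn_2, conn_3, conn_4, conn_5, conn_6 may be knocked a few centimetres aside while the robot is not near it.
Once in a run the grip may slacken for a moment while it holds something.
It also fails if it takes over 210 s, if anything falls off the work surface, if the arm or the gripper's body presses on something with over 40 N, if the wrist force passes 120 N, or if a joint passes its speed limit or range.

## Working session

There is one attempt and no reset: what is moved stays moved. The work goes in short steps, Python scripts to look and compute and a shell command to move; the robot and the scene stay as the last step left them, time stands still between calls to the robot, and variables do not carry over. Pictures are saved under pics/ and viewed, at most 14 in all, crops included, and the job is handed in when it is done.

```bash
ls; mkdir -p pics; cat > h.py <<'E'
import numpy as np, cv2
from workcell import manip, eyes, job
def grab(n):
    im,d=eyes.camera(n); return im,d,eyes.camera_params(n)
def world(n_px,d,p):
    """pixels (N,2) + depth (N,) -> world"""
    K=np.array([[p['fx'],0,p['cx']],[0,p['fy'],p['cy']],[0,0,1.]])
    u=cv2.undistortPoints(np.float64(n_px).reshape(-1,1,2),K,np.array(p['dist'])).reshape(-1,2)
    c=np.c_[u,np.ones(len(u))]; T=np.array(p['world_from_camera'])
    return (c*np.asarray(d).reshape(-1,1))@T[:3,:3].T+T[:3,3]
def plane(n_px,z,p):
    T=np.array(p['world_from_camera']); r=world(n_px,np.ones(len(n_px)),p)-T[:3,3]
    return T[:3,3]+r*((z-T[2,3])/r[:,2:])
def cloud(d,p):
    h,w=d.shape; v,u=np.mgrid[:h,:w]
    return world(np.c_[u.ravel(),v.ravel()],d.ravel(),p).reshape(h,w,3)
def save(im,f,s=1.5): cv2.imwrite('pics/'+f,cv2.resize(im[:,:,::-1],None,fx=s,fy=s))
E
python3 - <<'E'
from h import *
for n in('top','side'):
    im,d,p=grab(n); save(im,n+'0.png'); np.savez(n+'0.npz',im=im,d=d)
    print(n,p['fx'],np.round(p['world_from_camera'],3).tolist())
o=manip.get_obs(); print(o)
E
```

```text
pics
top 457.0205185040333 [[-0.012, -0.996, 0.093, 0.475], [-1.0, 0.013, 0.012, -0.005], [-0.013, -0.093, -0.996, 1.353], [0.0, 0.0, 0.0, 1.0]]
side 384.33544039645835 [[0.867, -0.333, 0.371, 0.16], [-0.498, -0.57, 0.653, -0.712], [-0.006, -0.751, -0.66, 0.843], [0.0, 0.0, 0.0, 1.0]]
{'clock': 0.1, 'joint_pos': array([-1.18163341,  0.33281663, -0.0647153 ,  1.46084701,  0.02161186,
        1.34987982, -0.08850213]), 'joint_velocities': array([-0.00223323, -0.0006497 , -0.00032966, -0.00343947,  0.00145142,
        0.00085978, -0.00013024]), 'tau': array([ 1.94440465e-03, -6.26747561e+01,  4.98093199e-02, -3.92423093e+01,
        1.64316245e-02,  7.06476480e-03, -4.75780030e-05]), 'position': array([0.25000812, 0.57246372, 0.23059548]), 'ee_rot': array([ 2.04413433e-01,  9.78884444e-01, -6.19742886e-04, -9.78050288e-05]), 'ft_force': array([-0.20699381, -0.18838489, -0.27171206]), 'torque': array([-0.00386367, -0.02502873, -0.07124208]), 'grasp_force': 0.0, 'grip_width': 0.996260385364051}
```

View pics/top0.png

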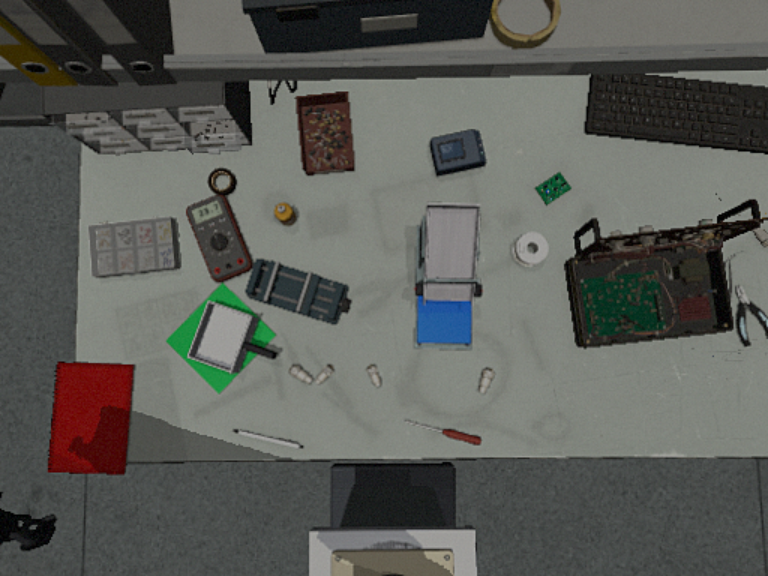

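View pics/side0.png

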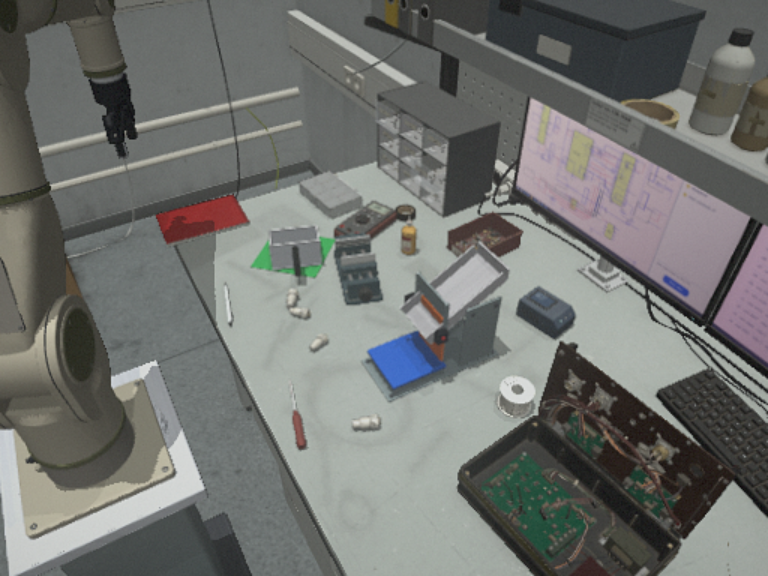

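Top view (1.5x scale): four connectors at about (301,373), (325,374), (374,376) and (486,380). The mat and pan are at (220,338), with the handle towards (278,352). The chute is at (450,250), with its pad at (445,320). The vice is at (300,290).

```bash
cat >> h.py <<'E'
def conns(im,d,p,box=((0.30,0.62),(-0.45,0.5))):
    X=cloud(d,p); z=X[...,2]
    hsv=cv2.cvtColor(im,cv2.COLOR_RGB2HSV)
    m=(z>.007)&(z<.035)&(X[...,0]>box[0][0])&(X[...,0]<box[0][1])&(X[...,1]>box[1][0])&(X[...,1]<box[1][1])&(d>0)
    n,l,s,c=cv2.connectedComponentsWithStats(m.astype(np.uint8),connectivity=4)
    out=[]
    for i in range(1,n):
        if s[i,4]<25: continue
        q=X[l==i]; (cx,cy),(a,b),t=cv2.minAreaRect((q[:,:2]*1000).astype(np.float32))
        if a<b: a,b,t=b,a,t+90
        out.append((s[i,4],np.round(c[i],1),round(cx),round(cy),round(a),round(b),round((t+90)%180-90),round(np.percentile(q[:,2],95)*1000)))
    return out
E
python3 - <<'E'
from h import *
for n in('top','side'):
    f=np.load(n+'0.npz'); im,d=f['im'],f['d']; p=eyes.camera_params(n)
    print(n)
    for r in conns(im,d,p): print(r)
    X=cloud(d,p); hsv=cv2.cvtColor(im,cv2.COLOR_RGB2HSV)
    for nm,lo,hi in(('blue',(100,150,80),(125,255,255)),('green',(55,150,60),(75,255,255)),('orange',(5,150,80),(15,255,255))):
        m=cv2.inRange(hsv,lo,hi)>0; m&=(X[...,0]<.75)&(X[...,1]>-.2)&(X[...,1]<.45)&(X[...,0]>.3)
        k,l,s,c=cv2.connectedComponentsWithStats(m.astype(np.uint8))
        if k<2: continue
        i=1+s[1:,4].argmax(); q=X[l==i]
        pt=q[:,:2]
        r=cv2.minAreaRect((pt*1000).astype(np.float32))
        print(nm,s[i,4],np.round(r[0]),np.round(r[1]),round(r[2],1),'z',np.round(np.percentile(q[:,2],[5,50,95])*1000))
        print(np.round(cv2.boxPoints(r)).tolist())
    # pan walls: heights above 30mm near mat
    m=(X[...,2]>.03)&(X[...,2]<.1)&(X[...,0]>.36)&(X[...,0]<.58)&(X[...,1]>.13)&(X[...,1]<.40)
    k,l,s,c=cv2.connectedComponentsWithStats(m.astype(np.uint8))
    for i in range(1,k):
        if s[i,4]>40:
            r=cv2.minAreaRect((X[l==i][:,:2]*1000).astype(np.float32)); print('pan',s[i,4],np.round(c[i]),np.round(r[0]),np.round(r[1]),round(r[2],1),np.round(np.percentile(X[l==i][:,2],[5,50,95])*1000),np.round(cv2.boxPoints(r)).tolist())
E
```

```text
top
(np.int32(1086), array([401., 207.]), 559, -410, 121, 80, 0, 29)
(np.int32(109), array([381.6, 209.7]), 555, -355, 129, 6, 7, 31)
(np.int32(27), array([229.7, 195.7]), 602, 86, 37, 7, -14, 32)
(np.int32(253), array([190.6, 198.1]), 600, 203, 57, 52, 74, 31)
(np.int32(248), array([215.9, 204.4]), 580, 121, 64, 58, -16, 33)
(np.int32(34), array([168.5, 197.2]), 599, 267, 24, 15, -81, 31)
(np.int32(876), array([296.3, 214.7]), 546, -106, 106, 89, 88, 35)
(np.int32(106), array([134.2, 221. ]), 534, 363, 106, 8, -17, 33)
(np.int32(35), array([167.8, 219.6]), 533, 267, 50, 2, -20, 33)
(np.int32(31), array([160.1, 241. ]), 472, 289, 43, 3, -17, 33)
(np.int32(120), array([199.8, 249.3]), 448, 173, 51, 24, 63, 25)
(np.int32(84), array([249.3, 250.3]), 441, 31, 45, 20, 18, 22)
(np.int32(81), array([216.3, 249.7]), 445, 128, 41, 19, -46, 20)
(np.int32(113), array([323.8, 253. ]), 431, -186, 49, 23, -17, 26)
(np.int32(145), array([306.7, 290.6]), 328, -123, 101, 16, 75, 19)
(np.int32(27), array([174. , 291.4]), 327, 248, 39, 7, 77, 12)
blue 990 [533. -81.] [149. 118.] 88.6 z [27. 32. 37.]
[[
[... 1264 characters left out ...]
-402, 101, 96, 1, 30)
(np.int32(184), array([317.1, 336.8]), 499, -407, 83, 5, -84, 33)
blue 860 [ 550. -108.] [103.  93.] 87.1 z [29. 32. 35.]
[[501.0, -157.0], [594.0, -162.0], [599.0, -59.0], [506.0, -54.0]]
green 2 [604. 347.] [6. 0.] 103.7 z [-2. -1.  1.]
[[604.0, 344.0], [604.0, 344.0], [603.0, 350.0], [603.0, 350.0]]
orange 5 [611. -94.] [39.  3.] 69.5 z [132. 134. 152.]
[[603.0, -111.0], [606.0, -112.0], [619.0, -76.0], [616.0, -75.0]]
pan 529 [196. 164.] [510. 288.] [163. 111.] 69.0 [32. 47. 70.] [[429.0, 232.0], [533.0, 192.0], [591.0, 345.0], [488.0, 385.0]]
pan 90 [230. 179.] [570. 154.] [34. 21.] 71.0 [34. 56. 76.] [[555.0, 141.0], [574.0, 135.0], [585.0, 167.0], [566.0, 173.0]]
```

```bash
python3 - <<'E'
from h import *
for n in('top','side'):
    f=np.load(n+'0.npz'); im,d=f['im'],f['d']; p=eyes.camera_params(n)
    X=cloud(d,p); hsv=cv2.cvtColor(im,cv2.COLOR_RGB2HSV)
    def rect(m,z,nm):
        k,l,s,c=cv2.connectedComponentsWithStats(m.astype(np.uint8)); i=1+s[1:,4].argmax()
        v,u=np.nonzero(l==i); q=plane(np.c_[u,v],z,p) if z is not None else X[l==i]
        r=cv2.minAreaRect((q[:,:2]*1000).astype(np.float32)); print(n,nm,s[i,4],np.round(r[0],1),np.round(r[1],1),round(r[2],1),np.round(cv2.boxPoints(r)).tolist())
    print(np.round([np.median(X[(X[...,0]<.45)&(X[...,0]>.33)&(X[...,1]>-.1)&(X[...,1]<.2)][:,2])*1000]))
    b=(cv2.inRange(hsv,(100,170,100),(125,255,255))>0)&(X[...,1]>-.17)&(X[...,1]<-.04)&(X[...,0]<.62)&(X[...,0]>.49)
    rect(b,.032,'pad')
    g=(cv2.inRange(hsv,(50,120,50),(80,255,255))>0)&(X[...,1]>.1)&(X[...,1]<.42)&(X[...,0]<.62)&(X[...,0]>.38)
    v,u=np.nonzero(g); q=plane(np.c_[u,v],.002,p); r=cv2.minAreaRect((q[:,:2]*1000).astype(np.float32)); print(n,'mat',g.sum(),np.round(r[0],1),np.round(r[1],1),r[2],np.round(cv2.boxPoints(r)).tolist())
    c=(X[...,2]>.12)&(X[...,2]<.24)&(X[...,1]>-.2)&(X[...,1]<0)&(X[...,0]<.78)&(X[...,0]>.54)
    rect(c,None,'chute')
    # handle: dark, z 45..70 near
    h=(X[...,2]>.045)&(X[...,2]<.08)&(im.max(2)<60)&(X[...,1]>.19)&(X[...,1]<.3)&(X[...,0]<.55)&(X[...,0]>.42)
    rect(h,.065,'handle')
E
```

```text
[0.]
top pad 966 [ 549.3 -104.8] [100.8  89.7] 88.6 [[503.0, -154.0], [593.0, -156.0], [595.0, -55.0], [506.0, -53.0]]
top mat 1086 [520.5 331.5] [148.1 156.8] 45.11857223510742 [[413.0, 334.0], [524.0, 224.0], [628.0, 329.0], [517.0, 439.0]]
top chute 2136 [ 654.2 -112. ] [117.9 168.5] 85.9 [[566.0, -165.0], [734.0, -177.0], [742.0, -59.0], [574.0, -47.0]]
top handle 120 [472.8 253.9] [64.  57.1] 71.0 [[435.0, 233.0], [489.0, 214.0], [510.0, 275.0], [456.0, 293.0]]
[0.]
side pad 452 [ 546.4 -108.9] [97.4 82.2] 88.4 [[504.0, -156.0], [586.0, -159.0], [589.0, -61.0], [507.0, -59.0]]
side mat 267 [521.  328.9] [143.9 156.2] 45.62171936035156 [[415.0, 332.0], [526.0, 223.0], [627.0, 326.0], [515.0, 435.0]]
side chute 2269 [ 653.6 -111.2] [119.5 167.8] 89.1 [[569.0, -170.0], [737.0, -172.0], [738.0, -53.0], [571.0, -50.0]]
side handle 35 [488.9 230.4] [76.1  9. ] 71.1 [[472.0, 196.0], [481.0, 193.0], [506.0, 265.0], [497.0, 268.0]]
```

```bash
cat > go.py <<'E'
import sys
from h import *
from scipy.spatial.transform import Rotation as R
o=manip.get_obs(); r=R.from_quat(o['ee_rot']); P=o['position']*1000
y=r.apply([0,1,0]); z=r.apply([0,0,1]); phi=np.degrees(np.arctan2(y[1],y[0]))
print('t',round(o['clock'],2),'pos mm',np.round(P,1),'phi',round(phi,1),'tilt',np.round(np.degrees(z[:2]),1),'w',round(o['grip_width'],3),'gf',round(o['grasp_force'],1),'F',np.round(o['ft_force'],1),'j7',round(o['joint_pos'][6],2))
if len(sys.argv)>4:
    t=list(map(float,sys.argv[1:5])); print('delta cm',np.round((np.array(t[:3])-P)/10,2),'az',round((t[3]-phi+180)%360-180,1), 'level',np.round(np.degrees(np.cross(z,[0,0,-1])),1))
E
python3 -m crank '[[[4.5,2.46,-5.03,-1,0,0,10.2],[4.5,2.46,-5.03,-1,0,0,10.2],[4.5,2.46,-5.03,-1,0,0,10.2],[4.5,2.46,-5.03,-1,0,0,10.2],[4.5,2.46,-5.03,-1,0,0,10.2],[4.5,2.46,-5.03,-1,0,0,10.2],[4.5,2.46,-5.03,-1,0,0,10.2],[4.5,2.46,-5.03,-1,0,0,10.2],[4.5,0,0,0,0,0,0]]]' 40; python3 go.py 447.5 170.5 60 148
```

```text
clock: 1.23
position: [0.4425, 0.1791, 0.153]
ee_rot: [-0.464, 0.886, -0.0, -0.001]
ft_force: [0.2, 1.3, -0.2]
grip_width: 0.529
grasp_force: 0.0
t 1.23 pos mm [442.5 179.1 153. ] phi 145.2 tilt [-0.1 -0.1] w 0.529 gf 0.0 F [ 0.2  1.3 -0.2] j7 2.06
delta cm [ 0.5  -0.86 -9.3 ] az 2.8 level [ 0.1 -0.1  0. ]
```

```bash
python3 -m crank '[[[4.5,0,0,-4,0,0,0],[4.5,0,0,-4,0,0,0],[4.5,0,0,-3,0,0,0],[4.5,0,0,-2,0,0,0],[4.5,0,0,0,0,0,0],[4.5,0,0,0,0,0,0]]]'; python3 go.py 447.5 170 1 148
```

```text
clock: 1.98
position: [0.4418, 0.1839, 0.0246]
ee_rot: [-0.465, 0.885, 0.0, 0.0]
ft_force: [0.3, 0.4, 0.7]
grip_width: 0.525
grasp_force: 0.0
t 1.98 pos mm [441.8 183.9  24.6] phi 145.4 tilt [0. 0.] w 0.525 gf 0.0 F [0.3 0.4 0.7] j7 2.08
delta cm [ 0.57 -1.39 -2.36] az 2.6 level [-0.  0.  0.]
```

```bash
python3 -m crank '[[[4.5,0.57,-1.39,0,0,0,2.6],[4.5,0,0,-1.3,0,0,0],[4.5,0,0,-1,0,0,0],[4.5,0,0,0,0,0,0],[4.5,0,0,0,0,0,0]]]'; python3 go.py 447.5 170 1 148; python3 - <<'E'
from h import *
im,d,p=grab('side'); save(im[100:300,100:330],'a1.png',3)
E
```

```text
clock: 2.6
position: [0.4471, 0.1697, 0.0008]
ee_rot: [-0.485, 0.874, 0.0, -0.0]
ft_force: [-0.0, -0.1, 0.3]
grip_width: 0.524
grasp_force: 0.0
t 2.6 pos mm [447.1 169.7   0.8] phi 148.1 tilt [-0.  0.] w 0.524 gf 0.0 F [-0.  -0.1  0.3] j7 2.17
delta cm [0.04 0.03 0.02] az -0.1 level [-0. -0. -0.]
```

View pics/a1.png

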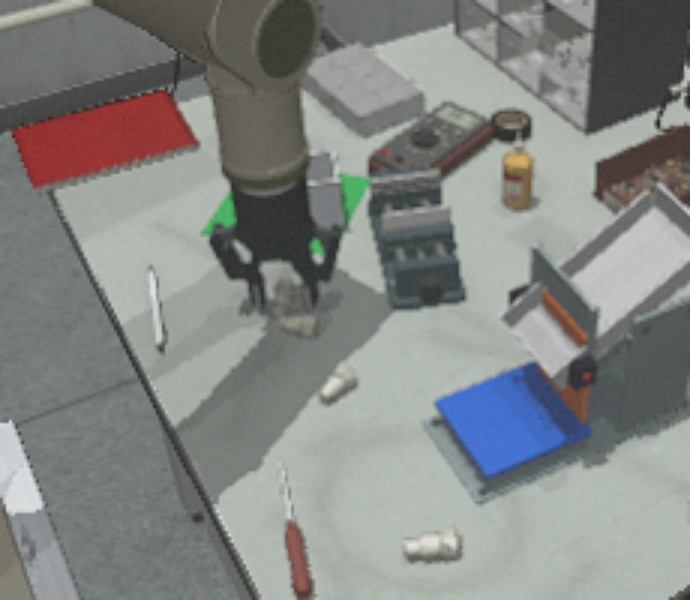

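The fingers straddle connector A at about (285,300), so I close them.

```bash
python3 -m crank '[[[0,0,0,0,0,0,0],[0,0,0,0,0,0,0],[0,0,0,0,0,0,0],[0,0,0,0,0,0,0],[0,0,0,0,0,0,0],[0,0,0,3,0,0,0],[0,0,0,5,0,0,0],[0,0,0,5,0,0,0],[0,0,0,5,0,0,0],[0,0,0,4,0,0,0],[0,0,0,0,0,0,0],[0,0,0,0,0,0,0]]]' 40; python3 go.py 667 -111 250 88
```

```text
clock: 4.15
position: [0.4468, 0.1691, 0.2199]
ee_rot: [-0.485, 0.874, 0.0, -0.001]
ft_force: [-0.6, -0.0, -1.1]
grip_width: 0.249
grasp_force: 39.6
t 4.15 pos mm [446.8 169.1 219.9] phi 148.0 tilt [-0.1 -0. ] w 0.249 gf 39.6 F [-0.6 -0.  -1.1] j7 2.13
delta cm [ 22.02 -28.01   3.01] az -60.0 level [ 0.  -0.1  0. ]
```

```bash
python3 -m crank '[[[0,2.4,-2.7,0.4,0,0,-6],[0,2.4,-2.7,0.4,0,0,-6],[0,2.4,-2.7,0.4,0,0,-6],[0,2.4,-2.7,0.4,0,0,-6],[0,2.4,-2.7,0.4,0,0,-6],[0,2.4,-2.7,0.4,0,0,-6],[0,2.4,-2.7,0.4,0,0,-6],[0,2.4,-2.7,0.4,0,0,-6],[0,2.4,-2.7,0.4,0,0,-6],[0,2.4,-2.7,0.4,0,0,-6],[0,0,0,0,0,0,0],[0,0,0,0,0,0,0],[0,0,0,0,0,0,0]]]' ; python3 go.py 689.3 -99.6 184 88
```

```text
clock: 5.78
position: [0.6868, -0.0995, 0.2603]
ee_rot: [0.016, 1.0, 0.0, -0.0]
ft_force: [0.2, 0.5, -0.1]
grip_width: 0.246
grasp_force: 39.5
t 5.78 pos mm [686.8 -99.5 260.3] phi 88.1 tilt [-0.1  0. ] w 0.246 gf 39.5 F [ 0.2  0.5 -0.1] j7 1.75
delta cm [ 0.25 -0.01 -7.63] az -0.1 level [-0.  -0.1 -0. ]
```

```bash
python3 -m crank '[[[0,0.25,0,-3,0,0,0],[0,0,0,-3,0,0,0],[0,0,0,-1,0,0,0],[0,0,0,0,0,0,0],[0,0,0,0,0,0,0]]]' ; python3 go.py 689.3 -99.6 184 88;  python3 - <<'E'
from h import *
im,d,p=grab('side'); save(im[130:270,230:370],'a2.png',4)
E
```

```text
clock: 6.4
position: [0.6903, -0.1007, 0.1925]
ee_rot: [0.017, 1.0, -0.0, 0.001]
ft_force: [-0.6, 0.2, 0.2]
grip_width: 0.248
grasp_force: 39.5
t 6.4 pos mm [ 690.3 -100.7  192.5] phi 88.1 tilt [ 0.1 -0. ] w 0.248 gf 39.5 F [-0.6  0.2  0.2] j7 1.76
delta cm [-0.1   0.11 -0.85] az -0.1 level [0.  0.1 0. ]
```

View pics/a2.png

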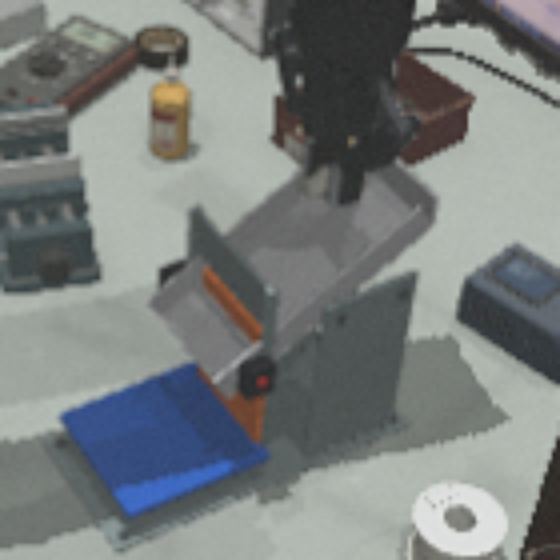

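The gripper is centred over the chute above the gate, with the connector at about (318,185). I lower a little and release.

```bash
python3 -m crank '[[[0,-0.1,0.1,-0.6,0,0,0],[0,0,0,0,0,0,0],[2.8,0,0,0,0,0,0],[2.8,0,0,0,0,0,0],[2.8,0,0,0,0,0,0],[2.8,0,0,3,0,0,0],[2.8,0,0,5,0,0,0],[4.5,-3,3,0,0,0,0],[4.5,-4.5,4,0,0,0,0],[4.5,-4.5,4,0,0,0,-5],[4.5,-4,4,0,0,0,-8],[4.5,-4,4,-2,0,0,-8],[4.5,-2,2,-4,0,0,-8],[4.5,0,0,0,0,0,0],[4.5,0,0,0,0,0,0]]]' ; python3 go.py 445 125 60 50;  python3 - <<'E'
from h import *
im,d,p=grab('side'); save(im[130:330,190:390],'a3.png',3)
print([r for r in conns(im,d,p) if r[0]<160])
im,d,p=grab('top'); print([r for r in conns(im,d,p) if r[0]<160])
E
```

```text
clock: 8.32
position: [0.4697, 0.1098, 0.2059]
ee_rot: [0.266, 0.964, 0.0, 0.001]
ft_force: [-0.2, -0.4, 0.8]
grip_width: 0.524
grasp_force: 0.0
t 8.32 pos mm [469.7 109.8 205.9] phi 59.1 tilt [0.1 0. ] w 0.524 gf 0.0 F [-0.2 -0.4  0.8] j7 0.72
delta cm [ -2.47   1.52 -14.59] az -9.1 level [-0.   0.1  0. ]
[(np.int32(32), array([208.8, 156.5]), 580, 343, 18, 9, -23, 33), (np.int32(101), array([188.9, 158.7]), 511, 359, 59, 29, -19, 32), (np.int32(83), array([206.5, 172.5]), 535, 263, 46, 9, -17, 32), (np.int32(92), array([188.1, 174.7]), 476, 284, 48, 9, -19, 33), (np.int32(32), array([152.4, 208.4]), 317, 199, 62, 10, 71, 12), (np.int32(67), array([200.1, 208. ]), 444, 123, 43, 18, -48, 19), (np.int32(63), array([212.4, 227.5]), 444, 26, 40, 16, 31, 19), (np.int32(132), array([244.3, 280.7]), 431, -186, 45, 23, -26, 25)]
[(np.int32(109), array([381.5, 209.3]), 556, -354, 127, 9, 8, 30), (np.int32(133), array([215.6, 198.5]), 596, 128, 47, 35, -17, 34), (np.int32(28), array([229.7, 195.4]), 602, 86, 36, 9, -8, 32), (np.int32(28), array([169.4, 197.4]), 598, 266, 22, 14, -69, 27), (np.int32(105), array([134.4, 220.7]), 533, 363, 107, 17, -13, 34), (np.int32(82), array([218.8, 210.6]), 559, 123, 60, 34, -85, 32), (np.int32(85), array([249.4, 250.3]), 442, 30, 43, 18, 21, 22), (np.int32(114), array([323.8, 252.9]), 431, -185, 48, 23, -23, 27), (np.int32(131), array([308.4, 291.2]), 325, -136, 74, 16, 74, 20)]
```

View pics/a3.png

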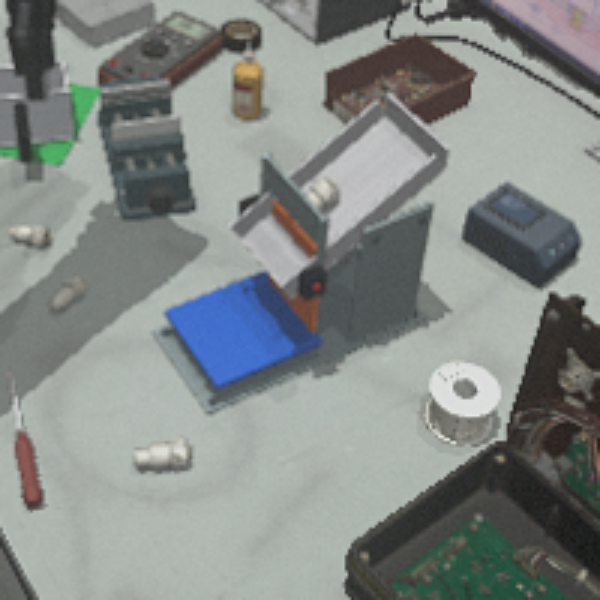

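Connector A is waiting against the gate at about (320,190). Connector B goes next; it hasn't moved.

```bash
python3 -m crank '[[[4.5,-2.5,1.5,-3,0,0,-7],[4.5,0,0,-4,0,0,-6],[4.5,0,0,-4,0,0,0],[4.5,0,0,-3,0,0,0],[4.5,0,0,0,0,0,0],[4.5,0,0,0,0,0,0]]]' ; python3 go.py 444.5 124.5 0.5 46
```

```text
clock: 9.18
position: [0.445, 0.1253, 0.0663]
ee_rot: [0.374, 0.927, 0.001, 0.001]
ft_force: [0.1, 0.2, 0.1]
grip_width: 0.527
grasp_force: 0.0
t 9.18 pos mm [445.  125.3  66.3] phi 46.0 tilt [0.1 0. ] w 0.527 gf 0.0 F [0.1 0.2 0.1] j7 0.48
delta cm [-0.05 -0.08 -6.58] az -0.0 level [-0.   0.1  0. ]
```

```bash
python3 -m crank '[[[4.5,0,-0.1,-3,0,0,0],[4.5,0,0,-2,0,0,0],[4.5,0,0,-1.5,0,0,0],[4.5,0,0,0,0,0,0],[4.5,0,0,0,0,0,0],[0,0,0,0,0,0,0],[0,0,0,0,0,0,0],[0,0,0,0,0,0,0],[0,0,0,0,0,0,0],[0,0,0,0,0,0,0]]]' ; python3 go.py 444.5 124.5 0.5 46
```

```text
clock: 10.42
position: [0.4443, 0.1247, 0.0006]
ee_rot: [0.374, 0.927, 0.001, 0.0]
ft_force: [-2.0, 0.2, 7.9]
grip_width: 0.201
grasp_force: 39.6
t 10.43 pos mm [444.3 124.7   0.6] phi 46.0 tilt [0.1 0. ] w 0.201 gf 39.6 F [-2.   0.2  7.9] j7 0.53
delta cm [ 0.02 -0.02 -0.01] az -0.0 level [-0.   0.1  0. ]
```

```bash
python3 -m crank '[[[0,0,0,3,0,0,0],[0,0,0,5,0,0,0],[0,0,0,5,0,0,0],[0,0,0,5,0,0,0],[0,2.4,-2.5,5,0,0,4.2],[0,2.4,-2.5,3,0,0,4.2],[0,2.4,-2.5,0,0,0,4.2],[0,2.4,-2.5,0,0,0,4.2],[0,2.4,-2.5,0,0,0,4.2],[0,2.4,-2.5,0,0,0,4.2],[0,2.4,-2.5,0,0,0,4.2],[0,2.4,-2.5,0,0,0,4.2],[0,2.4,-2.5,0,0,0,4.2],[0,2.4,-2.5,0,0,0,4.2],[0,0,0,0,0,0,0],[0,0,0,0,0,0,0],[0,0,0,0,0,0,0]]]' ; python3 go.py 688.6 -123.6 186 88
```

```text
clock: 12.55
position: [0.6835, -0.1245, 0.2602]
ee_rot: [0.017, 1.0, 0.0, 0.0]
ft_force: [-0.4, 0.8, -0.1]
grip_width: 0.205
grasp_force: 39.2
t 12.55 pos mm [ 683.5 -124.5  260.2] phi 88.1 tilt [0. 0.] w 0.205 gf 39.2 F [-0.4  0.8 -0.1] j7 1.8
delta cm [ 0.51  0.09 -7.42] az -0.1 level [-0.  0.  0.]
```

```bash
python3 -m crank '[[[0,0.5,0.1,-3,0,0,0],[0,0,0,-3,0,0,0],[0,0,0,-1.4,0,0,0],[0,0,0,0,0,0,0],[0,0,0,0,0,0,0],[0,0,0,0,0,0,0],[2.4,0,0,0,0,0,0],[2.4,0,0,0,0,0,0],[2.4,0,0,0,0,0,0],[2.4,0,0,3,0,0,0],[2.4,0,0,5,0,0,0],[4.5,-4,2.5,0,0,0,4],[4.5,-4,2.5,0,0,0,4],[4.5,-4,2.5,0,0,0,4],[4.5,-4,2.5,0,0,0,4],[4.5,-4,2.5,0,0,0,4],[4.5,-3.5,2.5,-3,0,0,2],[4.5,0,0,0,0,0,0],[4.5,0,0,0,0,0,0]]]' ; python3 go.py 442.5 28.5 60 111;  python3 - <<'E'
from h import *
im,d,p=grab('side'); save(im[130:330,190:390],'a4.png',3)
print([r for r in conns(im,d,p) if r[0]<160 and r[2]<460])
im,d,p=grab('top'); print([r for r in conns(im,d,p) if r[0]<160 and r[2]<460])
E
```

```text
clock: 14.92
position: [0.4544, 0.025, 0.2366]
ee_rot: [-0.174, 0.985, 0.0, 0.001]
ft_force: [0.0, -0.4, -0.6]
grip_width: 0.528
grasp_force: 0.0
t 14.93 pos mm [454.4  25.  236.6] phi 110.0 tilt [0.1 0. ] w 0.528 gf 0.0 F [ 0.  -0.4 -0.6] j7 1.74
delta cm [ -1.19   0.35 -17.66] az 1.0 level [-0.   0.1  0. ]
[(np.int32(64), array([212.2, 227.6]), 445, 26, 42, 15, 29, 19), (np.int32(132), array([244.3, 280.7]), 431, -187, 45, 21, -25, 25)]
[(np.int32(114), array([323.8, 253. ]), 431, -186, 49, 23, -20, 26), (np.int32(140), array([307.7, 290.9]), 326, -129, 89, 17, 75, 21)]
```

View pics/a4.png

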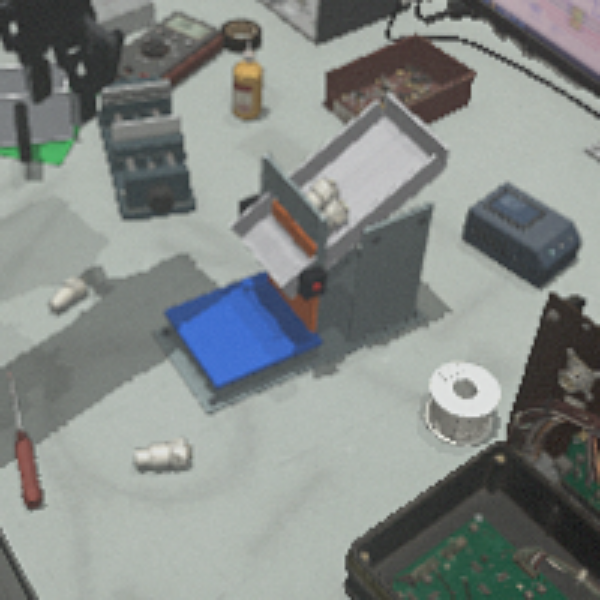

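Both connectors now sit side by side against the gate at about (325,200). Connector C, at world (443,29) with its axis at about 21°, hasn't moved.

```bash
python3 -m crank '[[[4.5,-1.2,0.35,-5,0,0,1],[4.5,0,0,-5,0,0,0],[4.5,0,0,-5,0,0,0],[4.5,0,0,-2.6,0,0,0],[4.5,0,0,0,0,0,0],[4.5,0,0,0,0,0,0]]]' ; python3 go.py 443 28.5 1 111
```

```text
clock: 15.78
position: [0.4431, 0.0287, 0.0611]
ee_rot: [-0.182, 0.983, -0.0, 0.001]
ft_force: [0.8, -0.3, -0.3]
grip_width: 0.53
grasp_force: 0.0
t 15.78 pos mm [443.1  28.7  61.1] phi 111.0 tilt [0.1 0. ] w 0.53 gf 0.0 F [ 0.8 -0.3 -0.3] j7 1.82
delta cm [-0.01 -0.02 -6.01] az -0.0 level [-0.   0.1  0. ]
```

```bash
python3 -m crank '[[[4.5,0,0,-3,0,0,0],[4.5,0,0,-2,0,0,0],[4.5,0,0,-0.9,0,0,0],[4.5,0,0,0,0,0,0],[4.5,0,0,0,0,0,0],[0,0,0,0,0,0,0],[0,0,0,0,0,0,0],[0,0,0,0,0,0,0],[0,0,0,0,0,0,0],[0,0,0,0,0,0,0],[0,0,0,5,0,0,0],[0,0,0,5,0,0,0],[0,0,0,5,0,0,0],[0,0,0,5,0,0,0],[0,0,0,5,0,0,0],[0,0,0,1.5,0,0,0],[0,0,0,0,0,0,0]]]' ; python3 go.py 697.3 -101.8 190 88
```

```text
clock: 17.9
position: [0.4419, 0.0289, 0.2661]
ee_rot: [-0.183, 0.983, 0.0, 0.001]
ft_force: [0.9, 0.0, -1.0]
grip_width: 0.201
grasp_force: 39.3
t 17.9 pos mm [441.9  28.9 266.1] phi 111.0 tilt [0.1 0. ] w 0.201 gf 39.3 F [ 0.9  0.  -1. ] j7 1.73
delta cm [ 25.54 -13.07  -7.61] az -23.0 level [-0.   0.1  0. ]
```

```bash
python3 -m crank '[[[0,3.2,-1.6,0,0,0,-3],[0,3.2,-1.6,0,0,0,-3],[0,3.2,-1.6,0,0,0,-3],[0,3.2,-1.6,0,0,0,-3],[0,3.2,-1.6,0,0,0,-3],[0,3.2,-1.6,0,0,0,-3],[0,3.2,-1.7,0,0,0,-3],[0,3,-1.7,0,0,0,-2],[0,0,0,0,0,0,0],[0,0,0,0,0,0,0],[0,0,0,0,0,0,0]]]' ; python3 go.py 697.3 -101.8 190 88
```

```text
clock: 19.27
position: [0.6952, -0.1005, 0.2657]
ee_rot: [0.017, 1.0, 0.0, -0.0]
ft_force: [-0.1, 0.7, -0.0]
grip_width: 0.204
grasp_force: 39.3
t 19.27 pos mm [ 695.2 -100.5  265.7] phi 88.1 tilt [-0.  0.] w 0.204 gf 39.3 F [-0.1  0.7 -0. ] j7 1.78
delta cm [ 0.21 -0.13 -7.57] az -0.1 level [-0. -0. -0.]
```

```bash
python3 -m crank '[[[0,0.2,-0.1,-3,0,0,0],[0,0,0,-3,0,0,0],[0,0,0,-1.4,0,0,0],[0,0,0,0,0,0,0],[0,0,0,0,0,0,0],[0,0,0,0,0,0,0],[2.4,0,0,0,0,0,0],[2.4,0,0,0,0,0,0],[2.4,0,0,0,0,0,0],[2.4,0,0,3,0,0,0],[2.4,0,0,5,0,0,0],[4.8,-4.4,-1.4,0,0,0,-3],[4.8,-4.4,-1.4,0,0,0,-3],[4.8,-4.4,-1.4,0,0,0,-3],[4.8,-4.4,-1.4,0,0,0,-3],[4.8,-4.4,-1.4,0,0,0,-3],[4.8,-4.4,-1.4,-3,0,0,-2],[4.8,0,0,0,0,0,0],[4.8,0,0,0,0,0,0]]]' ; python3 go.py 431.5 -187 60 70;  python3 - <<'E'
from h import *
im,d,p=grab('side'); save(im[130:330,190:390],'a5.png',3)
print([r for r in conns(im,d,p) if r[0]<160 and r[2]<460])
im,d,p=grab('top'); print([r for r in conns(im,d,p) if r[0]<160 and r[2]<460]);save(im[100:290,200:390],'a5t.png',3)
E
```

```text
clock: 21.65
position: [0.4344, -0.1859, 0.2425]
ee_rot: [0.164, 0.986, 0.0, 0.001]
ft_force: [0.0, -0.1, 0.5]
grip_width: 0.56
grasp_force: 0.0
t 21.65 pos mm [ 434.4 -185.9  242.5] phi 71.1 tilt [0.1 0. ] w 0.56 gf 0.0 F [ 0.  -0.1  0.5] j7 1.53
delta cm [ -0.29  -0.11 -18.25] az -1.1 level [-0.   0.1  0. ]
[(np.int32(133), array([244.3, 280.8]), 431, -186, 45, 21, -24, 25)]
[(np.int32(37), array([321.8, 258. ]), 419, -180, 22, 16, -19, 26), (np.int32(134), array([308.2, 291.1]), 324, -136, 74, 16, 75, 20)]
```

View pics/a5.png

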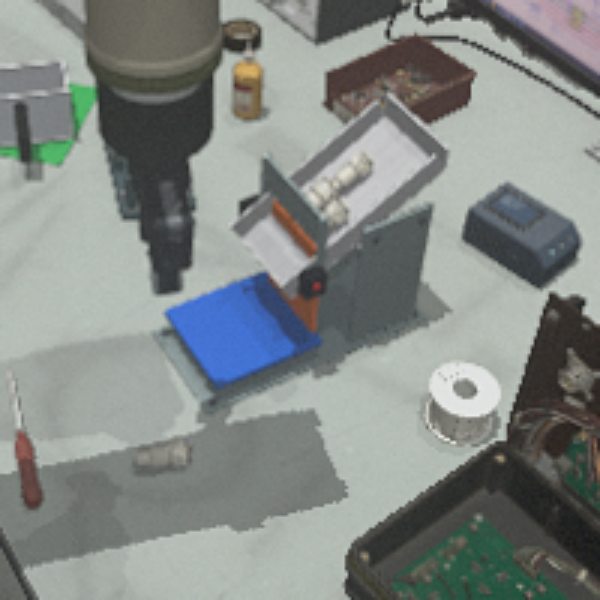

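C is in the chute behind A, at about (350,170). D, at side crop (163,457), is still where it was.

```bash
python3 -m crank '[[[4.8,-0.3,-0.1,-5,0,0,-1],[4.8,0,0,-5,0,0,0],[4.8,0,0,-5,0,0,0],[4.8,0,0,-4,0,0,0],[4.8,0,0,-3,0,0,0],[4.8,0,0,-2,0,0,0],[4.8,0,0,0,0,0,0],[4.8,0,0,0,0,0,0]]]' ; python3 go.py 431.5 -187 1 70
```

```text
clock: 22.75
position: [0.4318, -0.1874, 0.0026]
ee_rot: [0.173, 0.985, -0.0, 0.001]
ft_force: [0.2, -0.2, 0.6]
grip_width: 0.562
grasp_force: 0.0
t 22.75 pos mm [ 431.8 -187.4    2.6] phi 70.1 tilt [ 0.1 -0. ] w 0.562 gf 0.0 F [ 0.2 -0.2  0.6] j7 1.77
delta cm [-0.03  0.04 -0.16] az -0.1 level [0.  0.1 0. ]
```

```bash
python3 -m crank '[[[0,0,0,-0.1,0,0,0],[0,0,0,0,0,0,0],[0,0,0,0,0,0,0],[0,0,0,0,0,0,0],[0,0,0,0,0,0,0],[0,0,0,4,0,0,0],[0,0,0,5,0,0,0],[0,0,0,5,0,0,0],[0,0,0,5,0,0,0],[0,0,0,5,0,0,0],[0,0,0,3,0,0,0],[0,0,0,0,0,0,0],[0,0,0,0,0,0,0]]]' ; python3 go.py 700 -126 195 88; python3 - <<'E'
from h import *
im,d,p=grab('top'); X=cloud(d,p)*1000; c,s=np.cos(-.0314),np.sin(-.0314)
fx=(X[...,0]-559)*c+(X[...,1]+107.5)*s; fy=-(X[...,0]-559)*s+(X[...,1]+107.5)*c
fl=121+(fx-58)*.577; m=(fx>62)&(fx<172)&(abs(fy)<40); h=(X[...,2]-fl)*.866
for a in range(62,172,8): print(a,[ (lambda q: round(np.median(h[q])) if q.any() else -1)(m&(fx>=a)&(fx<a+8)&(fy>=b)&(fy<b+8)) for b in range(-40,40,8)])
E
```

```text
clock: 24.38
position: [0.4303, -0.187, 0.2701]
ee_rot: [0.173, 0.985, 0.0, -0.0]
ft_force: [0.0, -0.3, -0.7]
grip_width: 0.253
grasp_force: 39.3
t 24.38 pos mm [ 430.3 -187.   270.1] phi 70.0 tilt [-0.  0.] w 0.253 gf 39.3 F [ 0.  -0.3 -0.7] j7 1.49
delta cm [26.97  6.1  -7.51] az 18.0 level [-0. -0. -0.]
62 [1, 1, 17, 19, 2, 20, 21, 2, 1, 0]
70 [1, 1, 16, 19, 7, 19, 23, 10, 2, 1]
78 [0, 1, 17, 21, 13, 22, 23, 15, 1, 0]
86 [0, 2, 16, 15, 12, 22, 23, 16, 0, 2]
94 [1, 1, 0, 2, 0, 16, 17, 3, 1, 2]
102 [1, -1, 0, 2, 1, 17, 19, 2, 1, 0]
110 [0, 1, 0, -2, 0, 17, 16, 2, 0, -1]
118 [-1, 0, 0, -1, 0, 17, 18, 7, 1, 0]
126 [0, -1, 0, -1, 0, 14, 18, 4, 0, 1]
134 [1, 1, 0, 0, 0, 0, 0, -1, -2, 1]
142 [-2, 0, 1, 0, -2, 0, 0, 1, 1, -1]
150 [-1, 0, 0, 0, 1, 0, 0, 0, 0, 0]
158 [-1, 0, 0, -1, 0, 0, 1, 1, -2, 0]
166 [-1, -1, -2, 2, 0, 0, -1, 0, -1, 0]
```

```bash
python3 -m crank '[[[0,3,0.65,0,0,0,2],[0,3,0.65,0,0,0,2],[0,3,0.65,0,0,0,2],[0,3,0.65,0,0,0,2],[0,3,0.65,0,0,0,2],[0,3,0.65,0,0,0,2],[0,3,0.65,0,0,0,2],[0,3,0.65,0,0,0,2],[0,3.3,0.75,0,0,0,2],[0,0,0,0,0,0,0],[0,0,0,0,0,0,0],[0,0,0,0,0,0,0]]]' ; python3 go.py 704.5 -127 193 88
```

```text
clock: 25.92
position: [0.703, -0.1283, 0.2709]
ee_rot: [0.018, 1.0, 0.0, -0.0]
ft_force: [0.4, 0.3, -0.4]
grip_width: 0.247
grasp_force: 39.2
t 25.93 pos mm [ 703.  -128.3  270.9] phi 88.0 tilt [-0.  0.] w 0.247 gf 39.2 F [ 0.4  0.3 -0.4] j7 1.85
delta cm [ 0.15  0.13 -7.79] az 0.0 level [-0. -0. -0.]
```

```bash
python3 -m crank '[[[0,0.15,0.1,-3,0,0,0],[0,0,0,-3,0,0,0],[0,0,0,-1.7,0,0,0],[0,0,0,0,0,0,0],[0,0,0,0,0,0,0],[0,0,0,0,0,0,0],[2.9,0,0,0,0,0,0],[2.9,0,0,0,0,0,0],[2.9,0,0,0,0,0,0],[2.9,0,0,3,0,0,0],[2.9,0,0,5,0,0,0],[5,-4,2,0,0,0,-9],[5,-4,2,0,0,0,-9],[5,-4,2,0,0,0,-9],[5,-4,2,0,0,0,-9],[5,-4,2,0,0,0,-9],[5,-4,2,0,0,0,-9],[5,0,0,0,0,0,0],[5,0,0,0,0,0,0]]]' ; python3 go.py 493 244 150 -20;  python3 - <<'E'
from h import *
im,d,p=grab('side'); save(im[130:330,190:390],'a6.png',2.5)
print([r for r in conns(im,d,p) if r[0]<160 and r[2]<460])
im,d,p=grab('top'); print([r for r in conns(im,d,p) if r[0]<160 and r[2]<460]);save(im,'a6t.png',1.5)
E
```

```text
clock: 28.3
position: [0.4681, -0.0079, 0.2743]
ee_rot: [0.464, 0.886, 0.001, 0.0]
ft_force: [0.2, -0.4, -0.5]
grip_width: 0.589
grasp_force: 0.0
t 28.3 pos mm [468.1  -7.9 274.3] phi 34.7 tilt [0.  0.1] w 0.589 gf 0.0 F [ 0.2 -0.4 -0.5] j7 0.47
delta cm [  2.49  25.19 -12.43] az -54.7 level [-0.1  0.   0. ]
[]
[(np.int32(104), array([311. , 291.8]), 322, -145, 55, 16, 76, 20)]
```

View pics/a6t.png

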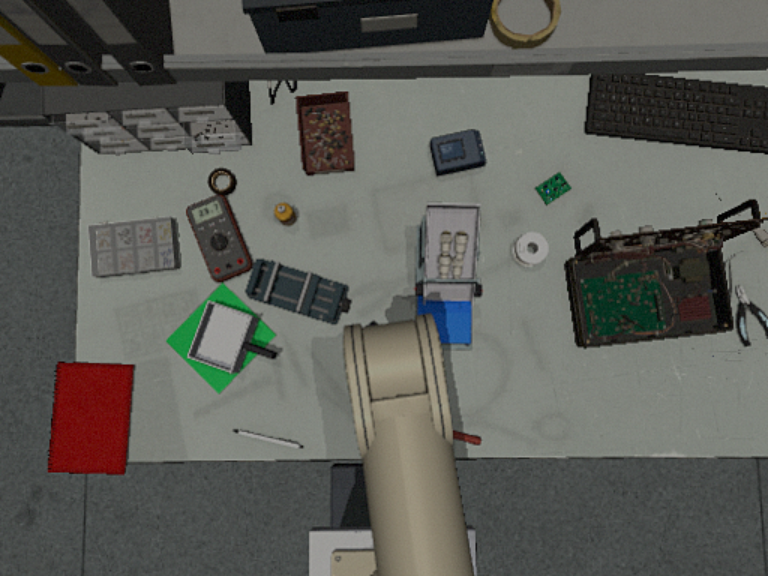

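All four connectors are in the chute at about (450,255), two rows of two. Next I refine the position of the pan handle at (262,350).

```bash
python3 - <<'E'
from h import *
for n in('top','side'):
    im,d,p=grab(n); X=cloud(d,p)*1000
    m=(X[...,2]>25)&(X[...,2]<85)&(X[...,0]>400)&(X[...,0]<545)&(X[...,1]>180)&(X[...,1]<400)
    q=X[m]; a=np.radians(70)
    for a in np.radians([69,71]):
        xx=q[:,0]*np.cos(a)+q[:,1]*np.sin(a); yy=-q[:,0]*np.sin(a)+q[:,1]*np.cos(a)
        lo=xx.min(); h=(xx<lo+50)
        # pan body
        b=(xx>lo+66)
        print(n,np.degrees(a),'end',lo,'handle y',np.percentile(yy[h],[5,50,95]).round(1),'slope',np.polyfit(xx[h],yy[h],1)[0].round(3),'z',np.percentile(q[h,2],[50,95]).round(),'body y',np.percentile(yy[b],[1,99]).round(1),'xmax',np.percentile(xx,99.5).round(1))
    v,u=np.nonzero(m&(im.max(2)<75)); g=plane(np.c_[u,v],.065,p)*1000
    a=np.radians(70); R=np.array([[np.cos(a),np.sin(a)],[-np.sin(a),np.cos(a)]]); e=g[:,:2]@R.T
    k=e[:,0]<np.percentile(e[:,0],1)+52; print(len(k),'ray: handle y',np.percentile(e[k,1],[2,50,98]).round(1),'x',np.percentile(e[:,0],1).round(1))
E
```

```text
top 69.0 end 377.3200872132172 handle y [-378.4 -372.1 -365.4] slope 0.011 z [64. 70.] body y [-395.9 -313.2] xmax 534.1
top 71.0 end 364.1908777601128 handle y [-392.3 -385.8 -379. ] slope -0.028 z [63. 70.] body y [-396.7 -329.9] xmax 521.2
230 ray: handle y [-386.8 -380.4 -374.1] x 368.1
side 69.0 end 370.9494086049158 handle y [-381.8 -375.5 -369.8] slope 0.001 z [60. 66.] body y [-414.1 -318.2] xmax 532.1
side 71.0 end 357.59948562397307 handle y [-395.3 -389.2 -382.9] slope -0.032 z [60. 66.] body y [-427.6 -333.9] xmax 519.6
68 ray: handle y [-386.5 -381.  -376.1] x 326.3
```

```bash
python3 -m crank '[[[5,0.42,4.1,-1.5,0,0,-9.3],[5,0.42,4.1,-1.5,0,0,-9.3],[5,0.42,4.1,-1.5,0,0,-9.3],[5,0.42,4.1,-1.5,0,0,-9.3],[5,0.42,4.1,-1.5,0,0,-9.3],[5,0.42,4.2,-1.5,0,0,-9.2],[5,0,0,0,0,0,0],[5,0,0,0,0,0,0]]]' ; python3 go.py 493.4 241.7 28 -21
```

```text
clock: 29.5
position: [0.4934, 0.2383, 0.1835]
ee_rot: [0.824, 0.566, -0.0, 0.0]
ft_force: [-0.3, -0.1, 0.3]
grip_width: 0.586
grasp_force: 0.0
t 29.5 pos mm [493.4 238.3 183.5] phi -21.1 tilt [-0.  -0.1] w 0.586 gf 0.0 F [-0.3 -0.1  0.3] j7 -0.8
delta cm [  0.     0.34 -15.55] az 0.1 level [ 0.1 -0.   0. ]
```

```bash
python3 -m crank '[[[5,0,0.35,-4,0,0,0],[5,0,0,-4,0,0,0],[5,0,0,-3,0,0,0],[5,0,0,-2,0,0,0],[5,0,0,-1.5,0,0,0],[5,0,0,-1,0,0,0],[5,0,0,0,0,0,0],[5,0,0,0,0,0,0]]]' ; python3 go.py 493.4 241.7 28 -21;  python3 - <<'E'
from h import *
im,d,p=grab('side'); save(im[100:260,120:290],'a7.png',3.5)
E
```

```text
clock: 30.5
position: [0.4933, 0.2429, 0.0296]
ee_rot: [0.825, 0.566, 0.001, -0.0]
ft_force: [-0.9, -0.3, 0.1]
grip_width: 0.588
grasp_force: 0.0
t 30.5 pos mm [493.3 242.9  29.6] phi -21.1 tilt [0.1 0.1] w 0.588 gf 0.0 F [-0.9 -0.3  0.1] j7 -0.7
delta cm [ 0.01 -0.12 -0.16] az 0.1 level [-0.1  0.1  0. ]
```

View pics/a7.png

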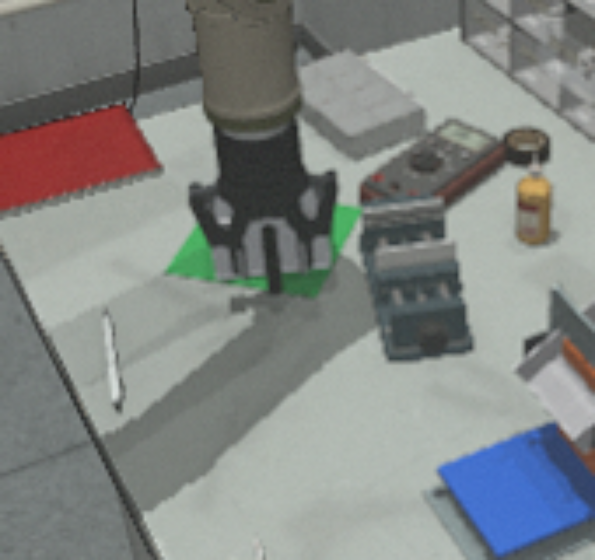

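The handle at (272,260) lies between the fingers, so I grip and lift.

```bash
python3 -m crank '[[[5,0,0,-0.2,0,0,0],[0,0,0,0,0,0,0],[0,0,0,0,0,0,0],[0,0,0,0,0,0,0],[0,0,0,0,0,0,0],[0,0,0,0,0,0,0],[0,0,0,0,0,0,0]]]' 110; python3 go.py;python3 -m crank '[[[0,0,0,2,0,0,0],[0,0,0,3,0,0,0],[0,0,0,3,0,0,0],[0,0,0,3,0,0,0],[0,0,0,3,0,0,0],[0,0,0,2,0,0,0],[0,0,0,0,0,0,0],[0,0,0,0,0,0,0]]]'; python3 go.py 432 -103.5 188 -91.8
```

```text
clock: 31.42
position: [0.493, 0.2428, 0.0271]
ee_rot: [0.825, 0.566, 0.0, -0.0]
ft_force: [-0.8, -0.9, 5.0]
grip_width: 0.152
grasp_force: 107.0
t 31.43 pos mm [493.  242.8  27.1] phi -21.1 tilt [0. 0.] w 0.152 gf 107.0 F [-0.8 -0.9  5. ] j7 -0.7
clock: 32.42
position: [0.4923, 0.2426, 0.1856]
ee_rot: [0.825, 0.566, -0.001, -0.0]
ft_force: [-0.3, -0.2, -1.9]
grip_width: 0.146
grasp_force: 107.0
t 32.42 pos mm [492.3 242.6 185.6] phi -21.1 tilt [-0.1 -0. ] w 0.146 gf 107.0 F [-0.3 -0.2 -1.9] j7 -0.8
delta cm [ -6.03 -34.61   0.24] az -70.7 level [ 0.  -0.1  0. ]
```

```bash
python3 -m crank '[[[0,-0.5,-2.88,0,0,0,-5.9],[0,-0.5,-2.88,0,0,0,-5.9],[0,-0.5,-2.88,0,0,0,-5.9],[0,-0.5,-2.88,0,0,0,-5.9],[0,-0.5,-2.88,0,0,0,-5.9],[0,-0.5,-2.88,0,0,0,-5.9],[0,-0.5,-2.88,0,0,0,-5.9],[0,-0.5,-2.88,0,0,0,-5.9],[0,-0.5,-2.88,0,0,0,-5.9],[0,-0.5,-2.88,0,0,0,-5.9],[0,-0.5,-2.88,0,0,0,-5.9],[0,-0.5,-2.88,0,0,0,-5.9],[0,0,0,0,0,0,0],[0,0,0,0,0,0,0]]]'; python3 go.py 432 -103.5 120 -91.8; python3 - <<'E'
from h import *
im,d,p=grab('side'); save(im[130:310,180:390],'a8.png',3)
E
```

```text
clock: 34.17
position: [0.4325, -0.1022, 0.1863]
ee_rot: [1.0, -0.016, -0.0, -0.0]
ft_force: [0.9, 0.4, -1.6]
grip_width: 0.15
grasp_force: 107.2
t 34.17 pos mm [ 432.5 -102.2  186.3] phi -91.8 tilt [-0.  0.] w 0.15 gf 107.2 F [ 0.9  0.4 -1.6] j7 -1.55
delta cm [-0.05 -0.13 -6.63] az 0.0 level [-0. -0. -0.]
```

View pics/a8.png

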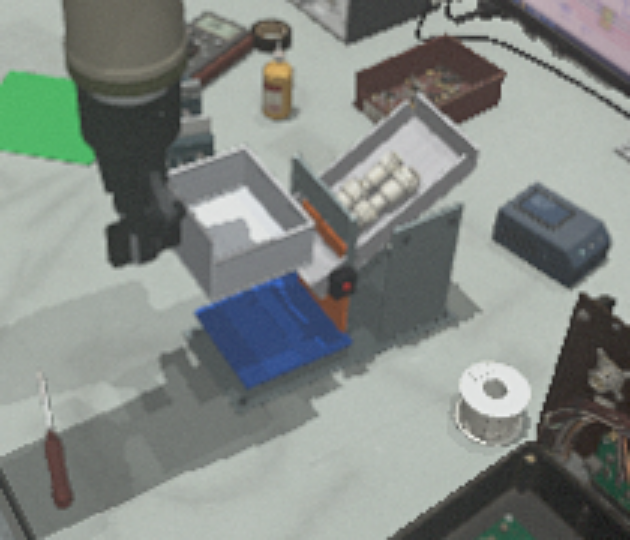

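The pan is level in the hand with its back rim at (310,225), and the pad is clear. I measure the pan's pose in the hand.

```bash
cat > pan.py <<'E'
from h import *
import sys
zu=float(sys.argv[1]) # expected underside z
for n in('top','side'):
    im,d,p=grab(n); X=cloud(d,p)*1000
    c,s=np.cos(-.0314),np.sin(-.0314)
    fx=(X[...,0]-559)*c+(X[...,1]+107.5)*s; fy=-(X[...,0]-559)*s+(X[...,1]+107.5)*c; z=X[...,2]
    m=(z>zu+20)&(z<zu+54)&(fx>-110)&(fx<40)&(abs(fy)<75)&(im.min(2)>70)
    k,l,st,_=cv2.connectedComponentsWithStats(m.astype(np.uint8)); m=l==1+st[1:,4].argmax()
    q=np.c_[fx[m],fy[m],z[m]]; print(n,len(q),'x',np.percentile(q[:,0],[.5,99.5]).round(1),'y',np.percentile(q[:,1],[.5,99.5]).round(1))
    r=cv2.minAreaRect(q[:,:2].astype(np.float32)); print(np.round(r[0],1),np.round(r[1],1),round(r[2],1))
    x1=np.percentile(q[:,0],99); b=q[:,0]>x1-6; print('back rim z',np.percentile(q[b,2],[50,90,97]).round(1), 'left/right', [np.percentile(q[k,2],95).round(1) for k in (b&(q[:,1]>25),b&(q[:,1]<-25)) if k.any()])
    f=(fx<x1-85)&(fx>x1-98)&(abs(fy)<60)&(z>zu+50)&(z<zu+80); print('front rim',np.percentile(z[f],[50,90,97]).round(1) if f.any() else None)
E
python3 pan.py 161
```

```text
top 198 x [-89.1   2.9] y [-53.7  59.4]
[-44.2   2.5] [ 92.4 113.6] 1.2
back rim z [208.  211.  212.8] left/right [np.float64(211.6), np.float64(211.5)]
front rim [232.  234.6 234.8]
side 777 x [-92.6   3.2] y [-58.3  57.8]
[-45.5  -0.3] [ 98.6 117.7] 0.6
back rim z [196.9 207.2 208.4] left/right [np.float64(207.2), np.float64(208.4)]
front rim [225.2 231.7 232.4]
```

```bash
python3 -m crank '[[[0,-0.8,-0.1,-2,0,0,0],[0,0,0,-3,0,0,0],[0,0,0,-3,0,0,0],[0,0,0,-3,0,0,0],[0,0,0,-1.1,0,0,0],[0,0,0,0,0,0,0],[0,0,0,0,0,0,0]]]'; python3 go.py 475 -105.5 64 -91.8; python3 pan.py 40
```

```text
clock: 35.2
position: [0.4256, -0.1038, 0.0668]
ee_rot: [1.0, -0.016, 0.001, -0.0]
ft_force: [0.3, 0.6, -1.7]
grip_width: 0.15
grasp_force: 107.1
t 35.2 pos mm [ 425.6 -103.8   66.8] phi -91.9 tilt [0.1 0. ] w 0.15 gf 107.1 F [ 0.3  0.6 -1.7] j7 -1.34
delta cm [ 4.94 -0.17 -0.28] az 0.1 level [-0.   0.1  0. ]
top 125 x [-95.9  -4.9] y [-47.1  56.7]
[-26.5  26.2] [ 67.7 138.9] 41.0
back rim z [86.8 91.1 91.7] left/right [np.float64(91.1), np.float64(91.9)]
front rim [113.1 114.  114.4]
side 667 x [-99.   -3.8] y [-59.3  55.8]
[-51.1  -1.7] [ 97.1 115.8] 0.2
back rim z [77.5 88.3 89.5] left/right [np.float64(88.8), np.float64(89.2)]
front rim [105.4 112.8 113.5]
```

```bash
python3 -m crank '[[[0,0,0,-0.4,0,0,0],[0,1,0,0,0,0,0],[0,1,-0.05,0,0,0,0],[0,1,-0.05,0,0,0,0],[0,1,-0.05,0,0,0,0],[0,0.9,0,0,0,0,0],[0,0,0,0,0,0,0],[0,0,0,0,0,0,0]]]'; python3 go.py 475 -105.5 64 -91.8;  python3 - <<'E'
from h import *
im,d,p=grab('side'); save(im[150:290,220:380],'a9.png',4)
E
```

```text
clock: 36.3
position: [0.4735, -0.1054, 0.0618]
ee_rot: [1.0, -0.017, -0.0, -0.0]
ft_force: [-0.0, 0.2, -0.9]
grip_width: 0.149
grasp_force: 107.1
t 36.3 pos mm [ 473.5 -105.4   61.8] phi -91.9 tilt [-0.  0.] w 0.149 gf 107.1 F [-0.   0.2 -0.9] j7 -1.23
delta cm [ 0.15 -0.01  0.22] az 0.1 level [-0. -0. -0.]
```

View pics/a9.png

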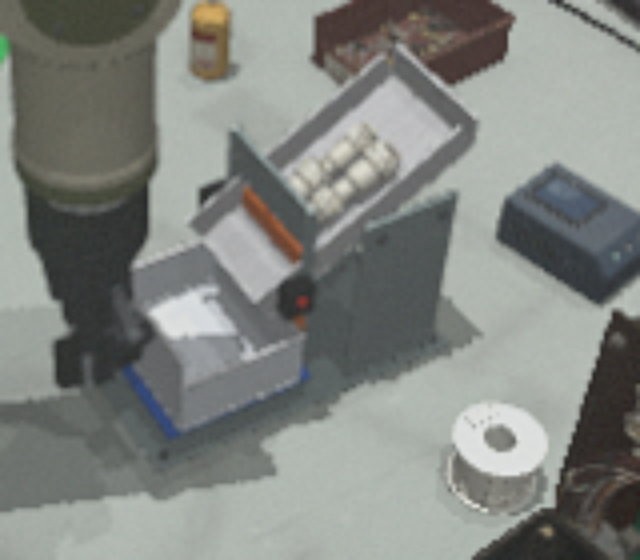

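The pan sits under the lip and over the pad. I press in small steps.

```bash
python3 -m crank '[[[0,0,0,-0.5,0,0,0],[0,0,0,-0.5,0,0,0],[0,0,0,-0.5,0,0,0],[0,0,0,0,0,0,0]]]'; python3 go.py; python3 -m crank '[[[0,0,0,-0.4,0,0,0],[0,0,0,-0.3,0,0,0],[0,0,0,0,0,0,0]]]'; python3 go.py
```

```text
clock: 36.85
position: [0.4739, -0.1053, 0.0467]
ee_rot: [1.0, -0.017, 0.0, -0.0]
ft_force: [-1.0, 1.5, 4.5]
grip_width: 0.151
grasp_force: 107.9
t 36.85 pos mm [ 473.9 -105.3   46.7] phi -91.9 tilt [0. 0.] w 0.151 gf 107.9 F [-1.   1.5  4.5] j7 -1.21
clock: 37.22
position: [0.474, -0.1053, 0.04]
ee_rot: [1.0, -0.017, 0.0, -0.0]
ft_force: [-2.3, 0.4, 7.4]
grip_width: 0.152
grasp_force: 108.1
t 37.23 pos mm [ 474.  -105.3   40. ] phi -91.9 tilt [0. 0.] w 0.152 gf 108.1 F [-2.3  0.4  7.4] j7 -1.2
```

```bash
python3 -m crank '[[[0,0,0,-0.2,0,0,0],[0,0,0,-0.2,0,0,0],[0,0,0,0,0,0,0],[0,0,0,0,0,0,0]]]'; python3 go.py; python3 -m crank '[[[0,0,0,-0.2,0,0,0],[0,0,0,0,0,0,0],[0,0,0,0,0,0,0],[0,0,0,0,0,0,0],[0,0,0,0,0,0,0],[0,0,0,0,0,0,0]]]'; python3 go.py;  python3 - <<'E'
from h import *
im,d,p=grab('side'); save(im[150:290,220:380],'b0.png',4)
E
```

```text
clock: 37.72
position: [0.4737, -0.1054, 0.0383]
ee_rot: [1.0, -0.017, -0.0, -0.002]
ft_force: [-23.9, 6.1, 55.3]
grip_width: 0.151
grasp_force: 115.2
t 37.73 pos mm [ 473.7 -105.4   38.3] phi -91.9 tilt [-0.   0.2] w 0.151 gf 115.2 F [-23.9   6.1  55.3] j7 -1.19
clock: 38.48
position: [0.4744, -0.1056, 0.0361]
ee_rot: [1.0, -0.017, 0.001, -0.001]
ft_force: [-18.7, 3.3, 46.5]
grip_width: 0.152
grasp_force: 114.0
t 38.48 pos mm [ 474.4 -105.6   36.1] phi -91.9 tilt [0.1 0.1] w 0.152 gf 114.0 F [-18.7   3.3  46.5] j7 -1.19
```

View pics/b0.png

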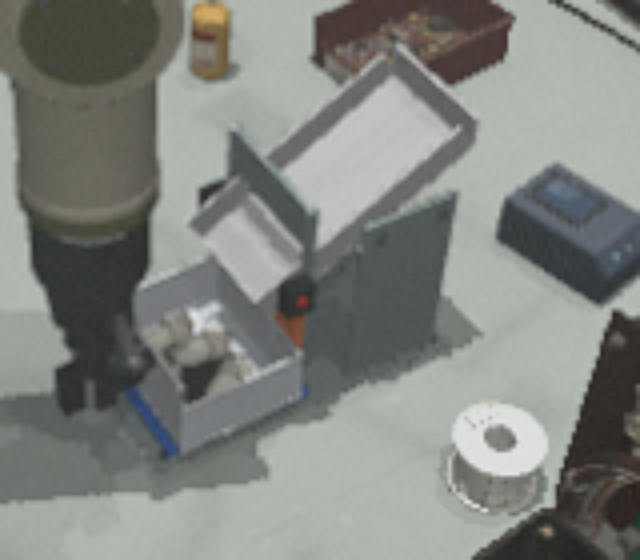

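The chute looks empty and the connectors are in the pan at about (205,355). I check from above and scan the bench before moving off.

```bash
python3 - <<'E'
from h import *
im,d,p=grab('top'); save(im[140:260,240:360],'b1.png',4)
print([r for r in conns(im,d,p) if r[0]<160 and r[2]<460])
im,d,p=grab('side'); print([r for r in conns(im,d,p) if r[0]<160 and r[2]<500])
E
```

```text
[(np.int32(37), array([167.8, 289.9]), 331, 267, 60, 7, 77, 12)]
[(np.int32(37), array([152.3, 206. ]), 321, 214, 89, 10, 78, 11)]
```

View pics/b1.png

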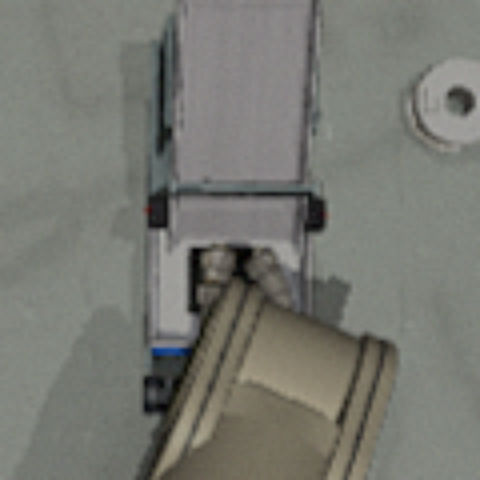

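The chute is empty. I let the pad rise and draw the pan out.

```bash
python3 -m crank '[[[0,0,0,0.5,0,0,0],[0,0,0,0.5,0,0,0],[0,0,0,0.5,0,0,0],[0,0,0,0.5,0,0,0],[0,0,0,0.5,0,0,0],[0,0,0,0,0,0,0],[0,0,0,0,0,0,0]]]'; python3 go.py; python3 pan.py 40
```

```text
clock: 39.5
position: [0.4733, -0.1052, 0.0585]
ee_rot: [1.0, -0.017, -0.0, -0.0]
ft_force: [-0.1, -0.4, -2.8]
grip_width: 0.154
grasp_force: 107.1
t 39.5 pos mm [ 473.3 -105.2   58.5] phi -91.9 tilt [-0.  0.] w 0.154 gf 107.1 F [-0.1 -0.4 -2.8] j7 -1.23
top 39 x [-14.   16.4] y [-41.9 -19.2]
[  0.7 -30.3] [32.5 13.4] 30.3
back rim z [63.  64.5 64.6] left/right [np.float64(64.4)]
front rim None
side 297 x [-53.   39.1] y [-59.6  -9.2]
[ -6.8 -33.3] [52.9 92.6] 89.9
back rim z [76.1 86.1 87.1] left/right [np.float64(86.8)]
front rim [101.9 106.2 107.5]
```

```bash
python3 -m crank '[[[0,-1,0,0,0,0,0],[0,-1.2,0,0,0,0,0],[0,-1.2,0.05,0,0,0,0],[0,-1.2,0.05,0,0,0,0],[0,-1,0,0,0,0,0],[0,-0.4,0,1,0,0,0],[0,0,0,0,0,0,0]]]'; python3 go.py;  python3 pan.py 45
```

```text
clock: 40.48
position: [0.4139, -0.104, 0.0693]
ee_rot: [1.0, -0.016, 0.001, -0.001]
ft_force: [0.3, -0.2, -3.2]
grip_width: 0.148
grasp_force: 107.3
t 40.48 pos mm [ 413.9 -104.    69.3] phi -91.9 tilt [0.1 0.1] w 0.148 gf 107.3 F [ 0.3 -0.2 -3.2] j7 -1.38
top 110 x [-108.4  -16.3] y [-44.9  55.1]
[-62.3   3.7] [ 90.9 101.7] 0.9
back rim z [95.9 98.  98.5] left/right [np.float64(97.1), np.float64(98.0)]
front rim [115.1 118.7 120.7]
side 712 x [-109.9  -15.7] y [-60.   54.1]
[-62.9  -1.5] [ 94.5 118.1] 0.3
back rim z [83.8 95.3 97. ] left/right [np.float64(96.2), np.float64(97.0)]
front rim [110.8 117.2 118.2]
```

```bash
python3 -m crank '[[[0,0,0,2,0,0,0],[0,0,0,3,0,0,0],[0,0,0,3,0,0,0],[0,0,0,3,0,0,0],[0,0,0,1,0,0,0],[0,0,0,0,0,0,0]]]'; python3 -m crank '[[[0,0.3,1.3,0,0,0,2.5],[0,0.56,2.55,0,0,0,5.06],[0,0.56,2.55,0,0,0,5.06],[0,0.56,2.55,0,0,0,5.06],[0,0.56,2.55,0,0,0,5.06],[0,0.56,2.55,0,0,0,5.06],[0,0.56,2.55,0,0,0,5.06],[0,0.56,2.55,0,0,0,5.06],[0,0.56,2.55,0,0,0,5.06],[0,0.56,2.55,0,0,0,5.06],[0,0.56,2.55,0,0,0,5.06],[0,0.56,2.55,0,0,0,5.06],[0,0.56,2.55,0,0,0,5.06],[0,0.56,2.55,0,0,0,5.06],[0,0.3,1.3,0,0,0,2.5],[0,0,0,0,0,0,0],[0,0,0,0,0,0,0],[0,0,0,0,0,0,0]]]'; python3 go.py 491.5 253 100 -21
```

```text
clock: 41.32
position: [0.4139, -0.1042, 0.1885]
ee_rot: [1.0, -0.017, 0.0, -0.0]
ft_force: [-0.4, 0.3, -2.2]
grip_width: 0.149
grasp_force: 107.5
clock: 43.58
position: [0.4927, 0.2522, 0.189]
ee_rot: [0.825, 0.565, 0.0, -0.0]
ft_force: [0.6, -0.8, -1.9]
grip_width: 0.15
grasp_force: 107.6
t 43.58 pos mm [492.7 252.2 189. ] phi -21.2 tilt [-0.  0.] w 0.15 gf 107.6 F [ 0.6 -0.8 -1.9] j7 -0.8
delta cm [-0.12  0.08 -8.9 ] az 0.2 level [-0. -0. -0.]
```

```bash
python3 -m crank '[[[0,-0.1,0.1,-2,0,0,0],[0,0,0,-3,0,0,0],[0,0,0,-3,0,0,0],[0,0,0,-3,0,0,0],[0,0,0,-2,0,0,0],[0,0,0,-1.6,0,0,0],[0,0,0,0,0,0,0],[0,0,0,0,0,0,0]]]'; python3 go.py; cat > m.py <<'E'
from h import *
for n in('top','side'):
    im,d,p=grab(n); X=cloud(d,p)*1000; a=np.radians(69); z=X[...,2]
    m=(z>30)&(z<100)&(im.min(2)>70)&(X[...,0]>420)&(X[...,0]<610)&(X[...,1]>220)&(X[...,1]<400)
    k,l,st,_=cv2.connectedComponentsWithStats(m.astype(np.uint8)); m=l==1+st[1:,4].argmax()
    q=X[m]; xx=q[:,0]*np.cos(a)+q[:,1]*np.sin(a); yy=-q[:,0]*np.sin(a)+q[:,1]*np.cos(a)
    ex=np.percentile(xx,[.5,99.5]); ey=np.percentile(yy,[.5,99.5]); cx,cy=ex[1]-47.5,ey.mean()
    hh=[np.percentile(q[k,2],96).round(1) if k.any() else None for k in(xx>ex[1]-5,xx<ex[1]-85)]
    print(n,len(q),'len',np.diff(ex).round(1),np.diff(ey).round(1),'centre',np.round([cx*np.cos(a)-cy*np.sin(a),cx*np.sin(a)+cy*np.cos(a)],1),'rims back/front',hh)
    g=(cv2.inRange(cv2.cvtColor(im,cv2.COLOR_RGB2HSV),(50,120,50),(80,255,255))>0)&(X[...,1]>.1)&(X[...,1]<420)&(X[...,0]<640)&(X[...,0]>380)
    v,u=np.nonzero(g); r=cv2.minAreaRect((plane(np.c_[u,v],.002,p)[:,:2]*1000).astype(np.float32)); print('mat',np.round(r[0],1),np.round(r[1],1))
E
python3 m.py
```

```text
clock: 44.58
position: [0.4922, 0.2543, 0.0437]
ee_rot: [0.825, 0.565, 0.001, -0.0]
ft_force: [0.2, -0.6, -2.3]
grip_width: 0.147
grasp_force: 107.6
t 44.58 pos mm [492.2 254.3  43.7] phi -21.1 tilt [0.1 0.1] w 0.147 gf 107.6 F [ 0.2 -0.6 -2.3] j7 -0.7
top 45 len [37.7] [40.4] centre [555.3 318.8] rims back/front [np.float64(75.2), None]
mat [538.6 316.8] [148.4 109.8]
side 84 len [53.7] [36.4] centre [524.8 230.9] rims back/front [np.float64(65.7), None]
mat [520.6 329.3] [143.9 155.1]
```

```bash
python3 -m crank '[[[0,-0.1,-0.1,-0.8,0,0,0],[0,0,0,-0.5,0,0,0],[0,0,0,-0.3,0,0,0],[0,0,0,0,0,0,0],[0,0,0,0,0,0,0]]]'; python3 go.py; python3 -m crank '[[[0,0,0,-0.2,0,0,0],[0,0,0,-0.1,0,0,0],[0,0,0,0,0,0,0],[0,0,0,0,0,0,0]]]'; python3 go.py
```

```text
clock: 45.3
position: [0.4908, 0.2532, 0.027]
ee_rot: [0.825, 0.565, 0.0, -0.0]
ft_force: [0.4, -0.8, -2.1]
grip_width: 0.152
grasp_force: 107.6
t 45.3 pos mm [490.8 253.2  27. ] phi -21.1 tilt [0. 0.] w 0.152 gf 107.6 F [ 0.4 -0.8 -2.1] j7 -0.68
clock: 45.8
position: [0.4909, 0.2532, 0.0249]
ee_rot: [0.825, 0.565, 0.0, -0.001]
ft_force: [-5.4, -3.6, 12.4]
grip_width: 0.152
grasp_force: 109.8
t 45.8 pos mm [490.9 253.2  24.9] phi -21.1 tilt [0.  0.1] w 0.152 gf 109.8 F [-5.4 -3.6 12.4] j7 -0.68
```

```bash
python3 -m crank '[[[0,0,0,0.1,0,0,0],[1.6,0,0,0,0,0,0],[3,0,0,0,0,0,0],[5,0,0,0,0,0,0],[5,0,0,0,0,0,0],[5,0,0,0,0,0,0],[5,0,0,2,0,0,0],[5,0,0,4,0,0,0],[5,0,0,5,0,0,0],[5,0,0,5,0,0,0],[5,-2,-4,2,0,0,0],[5,-2,-5,0,0,0,0],[5,-2,-5,0,0,0,0],[5,0,-5,0,0,0,0],[5,0,-5,0,0,0,0],[5,0,0,0,0,0,0],[5,0,0,0,0,0,0]]]'; python3 go.py; python3 m.py; python3 - <<'E'
from h import *
im,d,p=grab('top'); print([r for r in conns(im,d,p) if r[0]<160 and r[2]<460])
a=im[120:270,80:360]; a=cv2.resize(a,None,fx=2.5,fy=2.5)
im,d,p=grab('side'); print([r for r in conns(im,d,p) if r[0]<160 and r[2]<460]); b=cv2.resize(im[130:220,140:230],(200,200)); a[:200,500:]=b; save(a,'b2.png',1)
E
```

```text
clock: 47.92
position: [0.4308, 0.0135, 0.2056]
ee_rot: [0.825, 0.565, 0.001, -0.001]
ft_force: [0.1, 0.4, -1.1]
grip_width: 0.588
grasp_force: 0.0
t 47.92 pos mm [430.8  13.5 205.6] phi -21.2 tilt [0.  0.1] w 0.588 gf 0.0 F [ 0.1  0.4 -1.1] j7 -0.63
top 319 len [95.5] [113.9] centre [519.9 332.6] rims back/front [np.float64(52.5), np.float64(75.6)]
mat [521.  332.3] [148.3 159.7]
side 107 len [63.6] [46.9] centre [516.9 233.6] rims back/front [np.float64(59.1), None]
mat [520.8 328.7] [143.4 156.2]
[(np.int32(133), array([308.1, 291. ]), 325, -133, 79, 16, 75, 20)]
[(np.int32(26), array([152.3, 208.5]), 317, 200, 52, 8, 76, 10), (np.int32(26), array([194.5, 260.9]), 349, -59, 58, 4, 74, 12), (np.int32(147), array([199. , 285.8]), 328, -134, 86, 16, 74, 18)]
```

View pics/b2.png

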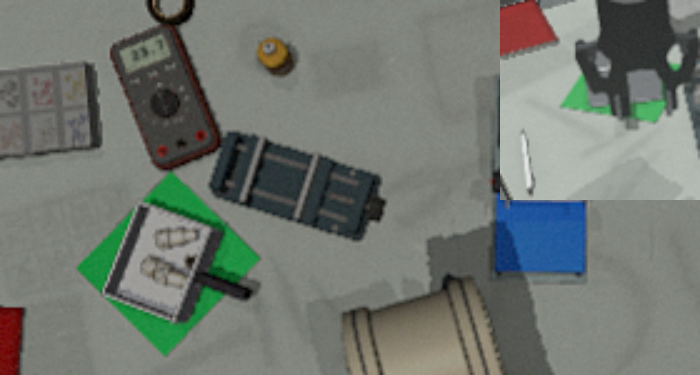

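The pan is centred on the mat, with connectors in it at about (177,237) and (160,270). I count them by height, and scan the chute and pad area.

```bash
python3 - <<'E'
from h import *
im,d,p=grab('top'); X=cloud(d,p)*1000; a=np.radians(69)
dx,dy=X[...,0]-520,X[...,1]-332; u=dx*np.cos(a)+dy*np.sin(a); v=-dx*np.sin(a)+dy*np.cos(a)
for i in range(-45,45,6): print(i,[(lambda q: int(np.median(X[...,2][q])) if q.any() else -1)((u>=i)&(u<i+6)&(v>=b)&(v<b+6)) for b in range(-54,54,6)])
i0=im[205:255,115:180]; g=cv2.cvtColor(i0,cv2.COLOR_RGB2GRAY)
q=(abs(u)<50)&(abs(v)<58); r=np.nonzero(q); print(r[0].min(),r[0].max(),r[1].min(),r[1].max())
for row in im[r[0].min():r[0].max():1,r[1].min():r[1].max()].mean(2).astype(int): print(''.join(' .:-=+*#%@'[9-min(9,x//26)] for x in row))
X2=cloud(*grab('side')[1:])*1000
E
```

```text
-45 [70, 74, -1, 72, 71, 74, 71, 52, 69, 72, 74, -1, 73, -1, -1, 69, -5, 70]
-39 [47, -1, -1, -1, -1, 41, 44, 49, 45, -1, 46, 44, -1, -1, -1, -1, -1, -1]
-33 [27, 7, -1, 7, 5, 45, 42, 46, 44, 41, 47, 45, 24, 8, -1, 6, 3, 5]
-27 [8, 4, 9, 3, 6, 3, 43, 42, -1, 13, 46, 44, 25, 6, 4, 4, 4, 5]
-21 [4, 19, 21, 12, 3, 3, -1, -1, 6, 3, 44, 45, 46, 6, 5, 4, 5, 8]
-15 [7, 17, 20, 20, 16, 4, 4, 3, 6, 21, 46, 45, 47, 5, 0, 5, 6, 5]
-9 [24, 8, 23, 25, 24, 5, 4, 6, 4, 23, 48, 49, 43, 5, 6, 3, 3, 6]
-3 [2, 7, 22, 26, 24, 19, 4, 0, 1, 22, 45, 44, 44, 3, 4, 3, 6, 3]
3 [6, 5, 17, 23, 24, 27, 11, 2, 3, 24, 28, 26, -1, 5, 4, 7, 7, 3]
9 [2, 3, 4, 22, 24, 25, 21, 4, 6, 25, 28, 25, 20, 1, 7, 5, 4, 2]
15 [8, 5, 3, 23, 25, 27, 9, 4, 6, 19, 28, 26, 16, 4, 3, 0, 7, 5]
21 [5, 3, 3, 8, 18, 13, 5, 2, 3, -1, 14, 25, 6, 3, 2, 4, 6, 4]
27 [6, 5, 2, 5, 6, 1, 2, 7, 3, 5, 6, 4, 3, 3, 3, 3, 5, 7]
33 [6, 6, 5, 4, 6, 6, 5, 5, 7, 3, 0, 5, 4, 5, 4, 5, 3, 4]
39 [17, 12, 18, 8, 19, 11, 16, 14, 17, 17, 20, 14, 15, 8, 9, 22, 13, 20]
201 249 121 169
++++++++++++++==+=+#%%%%%##*****#*#***#**++==+==
+++++++++++=+=*#+=+++*%%%%####*
[... 1571 characters left out ...]
*%%##%%%%%%%%%
=#%%%%+====---==---===-------=++==*%%%#%%##%%%%%
-%%%%#+++++=------=--=--===--=---*%%%##%#*###%%%
=**#%#**==++====--=-==---=-===-==*%%%%%%##*##*##
+==+**%%++=++++===------=====--=+#%%##%####*####
=*#+-=**##**+++++===-=----===-=-*%%%%%%#**##*##*
==+##*+-++*##*+++=++==-=--=---==*%###%%####****+
===+####*==++*%%*++=++=+==---=-*%%%%######**#*+=
+===+*#####+==+*##*+++++++===+=*%%%%%#**###**+==
=+===+##*####*=-++*#%#+++=+++==*%%%#%####***===+
======+*#**#####+==+*#%%*+==+-*%%%#%%#####*+====
=======+**#****####+=++*#%*++=*%%%#%%####*+===+=
==+=====+*#***#*#####*==+**%+*%%%%###*##*+==++=+
=========+*###**#*######*==*-*%%#######*+=====+=
++========+*##*#****#*#####+=*##%#####*+===+++=+
```

```bash
python3 -c "
from workcell import job
print(job.hand_in())"
```

```text
the job is handed in; nothing more can be done
None
```

I found four connectors on the bench; all went through the chute into the pan, which I set upright in the middle of the mat and let go, and I handed the job in; the result was not reported, and the count of four in the pan comes from a top-view height map because some are stacked.

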